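# Clamp the loose jar on the shaker

### The arm

A 7-joint arm with a two-finger parallel gripper is mounted at the origin on a cart in front of the work surface, level with it; the furniture and walls round the work are solid. World frame = base frame: x ahead of the robot, y to its left, z up, the work surface at z = 0. Lengths are in m, angles in rad, forces in N, time in s.
With the tool pointing down it reaches from about 0.4 to 0.85 m from the base axis. Payload 10.4 kg.
Tool frame: the origin (TCP) lies at the very end of the fingers, on their centre line; the grasp point (between the pads) lies 19 mm behind it (manip.grip_point_offset is the distance from the TCP to the grasp point, in m); z points along the fingers, y is the line along which they close (so a half turn about z gives the same grasp; the last joint's range is limited). The gripper opens to 85 mm and grips with 20 to 120 N. Pads are 22 mm wide; open, the fingers measure 114 mm over their backs; the gripper's body (76 mm by 85 mm) begins 54 mm behind the grasp point. The pads swing forward as they close: fully open they stand 13 mm farther back than shut.
Start: joints at [-1.178, 0.332, -0.065, 1.46, 0.022, 1.35, -0.088], TCP at [0.252, 0.572, 0.231] pointing down, gripper open.
Joint ranges: [-2.6, 2.6], [-0.5, 2.12], [-1.47, 1.34], [0.16, 2.42], [-1.27, 4.41], [0.06, 2.06], [-2.6, 2.6]. Speed limits (rad/s): [2.22, 2.22, 2.79, 2.79, 3.14, 3.14, 3.14].

### API

Orientations are given as a unit quaternion [x, y, z, w].
In Python, from workcell import manip gives the robot as it stands. The module is installed in compiled form; this text tells all that it offers.
- The arm moves only by the tool step_arm, never from a script. Its argument "moves" is a list of rows, each a list of 7 numbers: the closure, from 0 (fully open) to 1 (shut), then the shift along the world's x, y, z in mm, then the turn, a rotation vector about the world's x, y, z in rad. In form: [[grip, tx, ty, tz, ax, ay, az], ...]. A call has 1 to 10 rows; each row is the pose to reach, as a shift and turn from the pose commanded when the call began; what a row does not reach only later rows make up. A row lasts 1/10 s, in which the tool goes at most 50 mm and 8.59 degrees, less where a joint would pass 70% of its speed; a pose out of reach is approached as far as the arm can. A call with a gripper value outside its range is refused whole. The fingers move at their own pace and stop on an object; "grip_force" is the grip in N (left out, the last holds). Time passes only in rows, so rows that repeat a pose let the fingers close. It gives the time, the measured TCP pose, the force, the opening and the grip force at its end, in the units of the state.
- manip.get_obs(): the state, without advancing time (a new reading comes with each control period).
- manip.camera(name): name is "scene" or "top"; returns a dict with "image" (384x512x3 uint8, blue, green, red), "K" (3x3 intrinsics, pixels), "rvec" (rotation vector, rad) and "tvec" (3), from world to camera coordinates, as OpenCV has them. Camera axes: x right, y down, z forward; pixel columns grow to the right and rows downward; lengths in m; the calibration is good to about 2 mm. A picture is of the moment at which its call begins. There is no depth.
- manip.hand_in(): hands the job in; it is judged then, once.
The state is a dict: "clock": time; "joint_pos": joint angles; "joint_velocities": joint speeds; "tau": joint torques, N m; "position": TCP position; "ee_rot": TCP orientation; "ft_force": force on the tool from outside, world axes, zero at the start; "torque": the same for the moment, N m; "grip_width": opening from 0.0 (shut) to 1.0 (fully open); "grasp_force": force on a finger pad.
Only numpy, scipy, OpenCV 4.12 (cv2) and the standard library are available. Lean on these libraries where they do the work, as an engineer would, in place of code of your own. Each camera call takes 0.05 s, during which the arm holds its last target. There are 200 camera calls.

### The job

Get the shaker ready to run: of the two jars on its platform one is held fast between its clamp bar and stop, and the other stands loose because its bar was left set too wide. Back off both knobs of the loose jar's bar, slide that bar up until it presses the jar gently but firmly, without play, against the spring-backed stop, and screw both knobs fully home again so that the jar stays gripped. Leave the other jar and its clamp as they are, and do not shift the things around the shaker.

Things in the scene. Friction and masses are not known exactly. Their poses are not given: they have to be found in the camera images.
- shaker: white bench orbital shaker, 232 x 236 mm, fixed; origin: centre of its underside on the desk; x from the front panel to the back, y left, z up. Its platform (rubber mat) is 85 mm up and has a left bay (centre y +60 mm) and a right bay (y -54). In each, bars along x: a fixed stop at the +y side and, at the -y side, a clamp bar that two black knobs lock to rails at x -76 and +76
- left_stop (a point): middle of the rubber face of the left bay's stop, at rest; the face (122 mm long, 11 to 30 mm above the platform, as that of the clamp bars) looks to the shaker's -y and is backed by springs: it gives way up to 4 mm, at 2.5 N per mm
- right_stop (a point): middle of the rubber face of the right bay's stop, at rest; the face (122 mm long, 11 to 30 mm above the platform, as that of the clamp bars) looks to the shaker's -y and is backed by springs: it gives way up to 4 mm, at 2.5 N per mm
- jar_slim: small screw-cap jar, cap 46 mm across, 58 mm tall; the body tapers slightly, about 42 mm across at the height of the bars. Loose, stands on the platform in one of the two bays. Origin: centre of its underside, z up
- jar_wide: larger screw-cap jar, cap 55 mm across, 75 mm tall, about 50 mm across at the height of the bars. Loose, stands on the platform in the other bay. Origin: centre of its underside, z up
- bar_left (a joint): slide of the left bay's clamp bar in m along the shaker's +y: the clear width between its rubber face and the stop is 50.8 mm minus this value; both bars start at 0; range -0.004 to 0.022. With both its knobs slack it slides with about 5 N, with a knob tight it is locked. The bar carries its knobs along
- bar_right (a joint): slide of the right bay's clamp bar in m along the shaker's +y: the clear width between its rubber face and the stop is 50.8 mm minus this value; both bars start at 0; range -0.004 to 0.022. With both its knobs slack it slides with about 5 N, with a knob tight it is locked. The bar carries its knobs along
- knob_left_front (a joint): turn of the front knob of the left clamp bar in rad: 0 = screwed fully home on its end stop, positive = backed off (counterclockwise seen from above), at most 2.6 where the captive screw ends. The bar is freed once this exceeds about 0.35. Turning takes 0.2 to 0.4 N m
- knob_left_front_grip (a point): on the vertical axis of the front knob of the left clamp bar, at the height to grip: the knob is a black fluted disc 35 mm in diameter, from 11 mm below to 9 mm above this point; the bar's end block under it has its top 20 mm below this point, with the knob home (the knob rises 1.6 mm per rad as it is backed off)
- knob_left_rear (a joint): turn of the rear knob of the left clamp bar in rad: 0 = screwed fully home on its end stop, positive = backed off (counterclockwise seen from above), at most 2.6 where the captive screw ends. The bar is freed once this exceeds about 0.35. Turning takes 0.2 to 0.4 N m
- knob_left_rear_grip (a point): on the vertical axis of the rear knob of the left clamp bar, at the height to grip: the knob is a black fluted disc 35 mm in diameter, from 11 mm below to 9 mm above this point; the bar's end block under it has its top 20 mm below this point, with the knob home (the knob rises 1.6 mm per rad as it is backed off)
- knob_right_front (a joint): turn of the front knob of the right clamp bar in rad: 0 = screwed fully home on its end stop, positive = backed off (counterclockwise seen from above), at most 2.6 where the captive screw ends. The bar is freed once this exceeds about 0.35. Turning takes 0.2 to 0.4 N m
- knob_right_front_grip (a point): on the vertical axis of the front knob of the right clamp bar, at the height to grip: the knob is a black fluted disc 35 mm in diameter, from 11 mm below to 9 mm above this point; the bar's end block under it has its top 20 mm below this point, with the knob home (the knob rises 1.6 mm per rad as it is backed off)
- knob_right_rear (a joint): turn of the rear knob of the right clamp bar in rad: 0 = screwed fully home on its end stop, positive = backed off (counterclockwise seen from above), at most 2.6 where the captive screw ends. The bar is freed once this exceeds about 0.35. Turning takes 0.2 to 0.4 N m
- knob_right_rear_grip (a point): on the vertical axis of the rear knob of the right clamp bar, at the height to grip: the knob is a black fluted disc 35 mm in diameter, from 11 mm below to 9 mm above this point; the bar's end block under it has its top 20 mm below this point, with the knob home (the knob rises 1.6 mm per rad as it is backed off)
- timer: small white lab timer, 62 x 68 x 18 mm, on the desk in front of the shaker; bystander. Origin: centre of its underside
- petri_dish: closed petri dish, 90 mm across, 16 mm high, on the desk in front of the shaker; bystander. Origin: centre of its underside
- highlighter: highlighter pen, 118 mm long, lying on the desk to the left of the shaker; bystander. Origin: centre of its underside
- coverslips: small box, 36 x 48 x 19 mm, on the desk to the right of the shaker; bystander. Origin: centre of its underside
Things that resemble listed ones, but are neither listed nor needed, are in the scene too. Leave any brown or turquoise look-alike of the jar_wide alone.

How it is judged:
By the outcome, as a careful person would: the job done as asked, in the order asked, and still so for the second after the job is handed in, with the robot touching nothing.
It also fails if it takes over 61 s, if anything falls off the work surface, if the arm or the gripper's body presses on something with over 40 N, if the wrist force passes 120 N, or if a joint passes its speed limit or range.

## Working session

There is one attempt and no reset: what is moved stays moved. The work goes in short steps, Python scripts to look and compute and a tool call to move; the robot and the scene stay as the last step left them, time stands still between calls to the robot, and variables do not carry over. Pictures are saved under pics/ and viewed, at most 10 in all, crops included, and the job is handed in when it is done.

Besides the shell and the picture viewer there is one more tool, called after "Call:" as name(argument=value, ...), one argument or row to a line, values as JSON. step_arm: Moves the arm, as the interface text tells. Its arguments: {"type":"object","properties":{"moves":{"type":"array","items":{"type":"array","items":{"type":"number"}}},"grip_force":{"type":"number"}},"required":["moves"]}

```bash
mkdir -p pics
cat > h.py <<'E'
import numpy as np,cv2
from workcell import manip
def cam(n):
    c=manip.camera(n); R=cv2.Rodrigues(np.array(c["rvec"],float))[0]
    return c["image"],np.array(c["K"]),R,np.array(c["tvec"],float).ravel()
def ray(uv,K,R,t):
    d=R.T@np.linalg.inv(K)@np.array([uv[0],uv[1],1.]); return -R.T@t,d
def onz(uv,K,R,t,z):
    o,d=ray(uv,K,R,t); return o+d*(z-o[2])/d[2]
def proj(p,K,R,t):
    q=K@(R@np.array(p)+t); return q[:2]/q[2]
def tri(a,b):
    (o1,d1),(o2,d2)=a,b
    s=np.linalg.lstsq(np.c_[d1,-d2],o2-o1,rcond=None)[0]
    p,q=o1+s[0]*d1,o2+s[1]*d2
    return (p+q)/2,np.linalg.norm(p-q)
E
python3 - <<'E'
from h import *
o=manip.get_obs(); print({k:np.round(v,3) for k,v in o.items()})
for n in("scene","top"):
    im,K,R,t=cam(n); cv2.imwrite(f"pics/{n}0.png",im); np.savez(f"{n}0.npz",im=im,K=K,R=R,t=t)
    print(n,np.round(-R.T@t,3),np.round(R[2],3),K[0,0])
    cv2.imwrite(f"pics/{n}0b.png",cv2.resize(im,(800,600),interpolation=cv2.INTER_CUBIC))
E
```

```text
{'clock': np.float64(0.0), 'joint_pos': array([-1.178,  0.333, -0.065,  1.461,  0.022,  1.35 , -0.089]), 'joint_velocities': array([-0.001, -0.001,  0.002,  0.001, -0.001,  0.001,  0.   ]), 'tau': array([-0.0000e+00, -6.2546e+01,  4.9000e-02, -3.9160e+01,  1.6000e-02,
        1.0000e-02, -0.0000e+00]), 'position': array([0.252, 0.571, 0.23 ]), 'ee_rot': array([ 0.206,  0.978, -0.001, -0.   ]), 'ft_force': array([0.092, 0.313, 0.389]), 'torque': array([-0.041,  0.046,  0.032]), 'grasp_force': np.float64(0.0), 'grip_width': np.float64(0.999)}
scene [ 0.172 -0.66   0.634] [ 0.373  0.741 -0.559] 461.1306511380999
top [0.39  0.041 1.094] [ 0.117  0.021 -0.993] 449.99763689942796
```

View pics/scene0b.png

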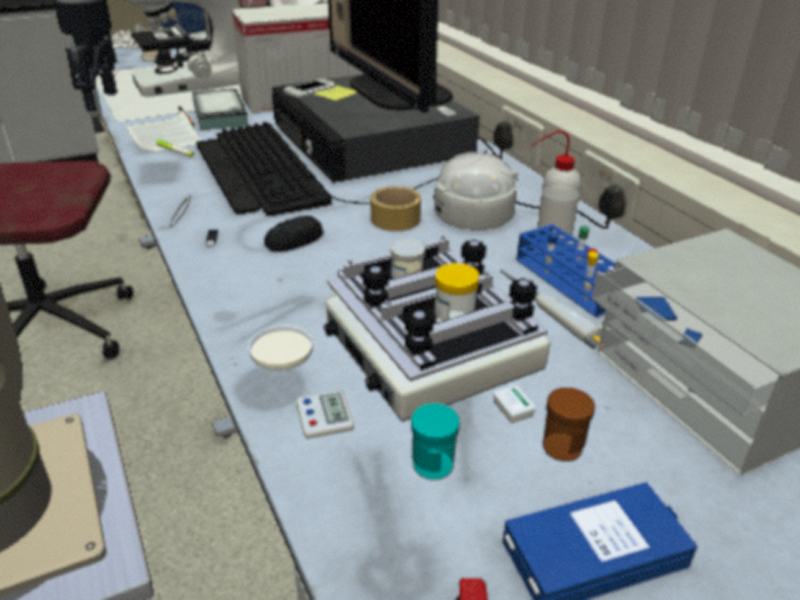

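View pics/top0b.png

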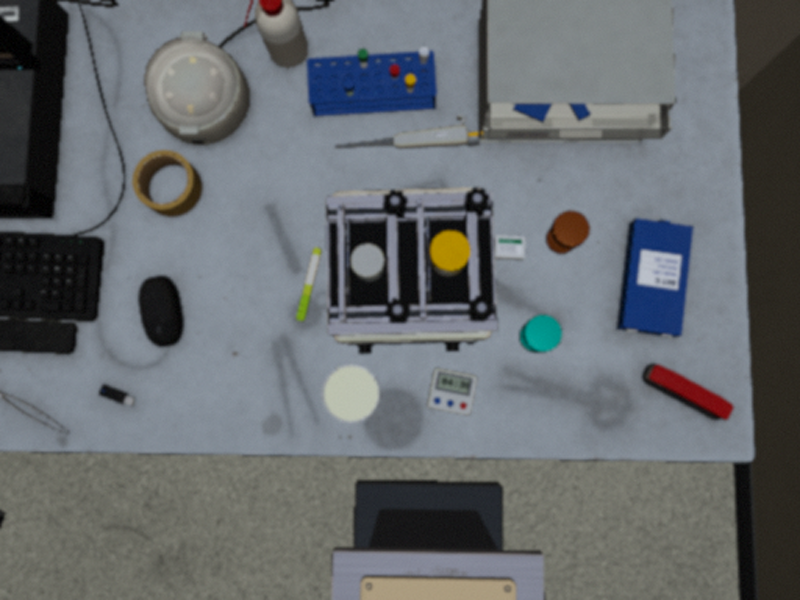

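Scene view (800×600 display): white-capped slim jar at (407,255) in the left bay, yellow-capped wide jar at (456,285) in the right bay. The teal (435,440) and brown (568,424) look-alikes are on the desk. In the top view the knobs are at (396,201), (399,308) for the left bar and (478,198), (480,307) for the right bar. I'll enlarge both views to confirm.

Run:
```python
from h import *
a=np.load("top0.npz")["im"][115:227,200:326]; b=np.load("scene0.npz")["im"][145:265,200:360]
A=cv2.resize(a,None,fx=5.3,fy=5.3,interpolation=cv2.INTER_CUBIC);cv2.imwrite("pics/tc.png",A)
B=cv2.resize(b,None,fx=5,fy=5,interpolation=cv2.INTER_CUBIC);cv2.imwrite("pics/sc.png",B)
```

```text
(no output)
```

View pics/tc.png

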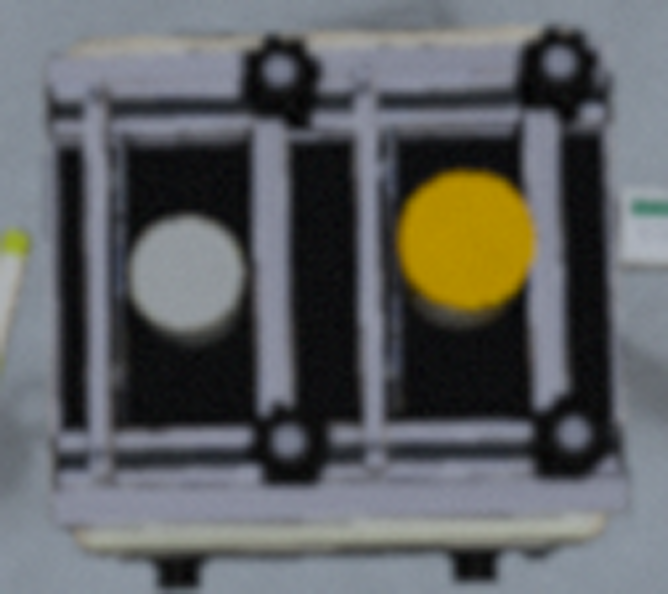

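View pics/sc.png

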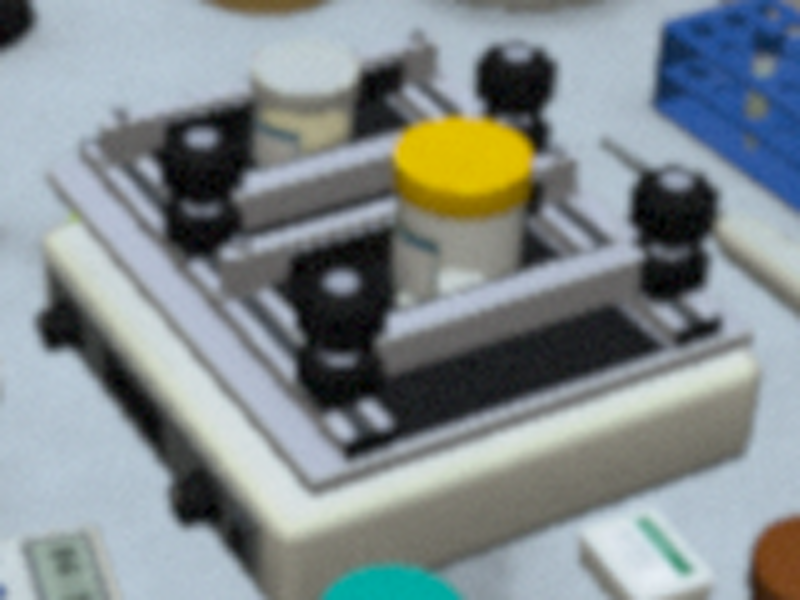

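Top crop: grey discs on the knobs are sharp; the slim (white) jar in the left bay has a visible gap to its bar, while the yellow one's bay is filled. So jar_slim and the left bar are the ones meant. The wide one matches the 50.8 mm width, and the teal and brown ones are off the platform. Next: triangulating the knob caps.

Run:
```python
from h import *
T=np.load("top0.npz");S=np.load("scene0.npz")
tp=dict(LR=(280,70),LF=(289,442),RR=(560,66),RF=(573,435))
sp=dict(LR=(518,48),LF=(205,136),RR=(677,181),RF=(342,282))
def refine(im,c,lo):
    # centroid of bright disc around c
    g=im.astype(float).mean(2); x,y=int(round(c[0])),int(round(c[1])); w=g[y-4:y+5,x-4:x+5]
    w8=cv2.resize(w,None,fx=8,fy=8,interpolation=cv2.INTER_CUBIC); m=((w8>(w8[24:48,24:48].max()+w8.min())/2)).astype(np.uint8)
    n,l,s,cc=cv2.connectedComponentsWithStats(m); 
    i=min(range(1,n),key=lambda i:np.hypot(*(cc[i]-36)))
    return np.array([x-4+(cc[i][0]+.5)/8-.5,y-4+(cc[i][1]+.5)/8-.5]),s[i][4]/64
P={}
for k in tp:
    a,na=refine(T["im"],np.array(tp[k])/5.3+(200,115)-.4,0); b,nb=refine(S["im"],np.array(sp[k])/5+(200,145)-.4,0)
    p,e=tri(ray(a,T["K"],T["R"],T["t"]),ray(b,S["K"],S["R"],S["t"])); P[k]=p
    print(k,a.round(2),na,b.round(2),nb,p.round(4),round(e*1e3,1))
for s in "LR":
    d=P[s+"R"]-P[s+"F"]; print(s,np.linalg.norm(d),np.arctan2(d[1],d[0]))
print(P["LF"]-P["RF"],P["LR"]-P["RR"])
```

```text
LR [252.25 127.83] 26.8125 [303.08 152.76] 57.125 [0.65   0.0692 0.1523] 4.1
LF [253.94 197.73] 28.625 [239.77 172.15] 22.390625 [0.4992 0.064  0.1461] 2.8
RR [305.1  126.28] 27.125 [335.07 179.12] 44.0 [ 0.655  -0.0444  0.1493] 3.9
RF [307.8  196.29] 28.6875 [267.86 200.99] 27.203125 [ 0.5036 -0.0501  0.1461] 3.0
L 0.15102829642864743 0.03414056385399187
R 0.15158198772437398 0.037509375496412
[-4.36221922e-03  1.14056126e-01  3.18891678e-05] [-0.00499169  0.1135238   0.00303079]
```

Call:
step_arm(
  moves=[
    [0.3,22,-45,0,0,0,0],
    [0.3,43,-90,0,0,0,0],
    [0.3,65,-135,0,0,0,0],
    [0.3,87,-180,0,0,0,0],
    [0.3,109,-225,0,0,0,0],
    [0.3,131,-270,0,0,0,0],
    [0.3,153,-315,0,0,0,0],
    [0.3,175,-360,0,0,0,0],
    [0.3,197,-405,0,0,0,0],
    [0.3,219,-450,0,0,0,0],
  ],
  grip_force=70,
)

```text
clock: 1.1
position: [0.4714, 0.1204, 0.2313]
ee_rot: [0.206, 0.978, 0.0, -0.0]
ft_force: [0.7, 0.5, -0.0]
grip_width: 0.705
grasp_force: 0.0
```

Call:
step_arm(
  moves=[
    [0.3,14,-29,0,0,0,0],
    [0.3,28,-58,0,0,0,0],
    [0.3,28,-58,0,0,0,0],
    [0.3,28,-58,0,0,0,0],
  ],
)

```text
clock: 1.5
position: [0.499, 0.0642, 0.231]
ee_rot: [0.207, 0.978, -0.0, -0.0]
ft_force: [-0.1, 0.2, -0.3]
grip_width: 0.701
grasp_force: 0.0
```

Call:
step_arm(
  moves=[
    [0.3,0,0,-40,0,0,0],
    [0.3,0,0,-70,0,0,0],
    [0.3,0,0,-85,0,0,0],
    [0.3,0,0,-95,0,0,0],
    [0.3,0,0,-105,0,0,0],
    [0.3,0,0,-110,0,0,0],
    [0.3,0,0,-114,0,0,0],
    [0.3,0,0,-114,0,0,0],
  ],
)

```text
clock: 2.3
position: [0.4991, 0.0645, 0.1173]
ee_rot: [0.206, 0.978, 0.0, -0.0]
ft_force: [-0.6, -0.6, 0.1]
grip_width: 0.7
grasp_force: 0.0
```

Run:
```python
from h import *
for n in("scene","top"):
    im,K,R,t=cam(n); np.savez(f"{n}1.npz",im=im,K=K,R=R,t=t)
    u,v=proj((.52,.064,.14),K,R,t).astype(int); im2=im[v-40:v+40,u-50:u+50]
    cv2.imwrite(f"pics/{n}1.png",cv2.resize(im2,None,fx=4,fy=6,interpolation=cv2.INTER_CUBIC)) if 0 else None
    globals()[n]=cv2.resize(im2,(400,320),interpolation=cv2.INTER_CUBIC)
cv2.imwrite("pics/p1.png",np.hstack([scene,top]))
```

```text
(no output)
```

View pics/p1.png

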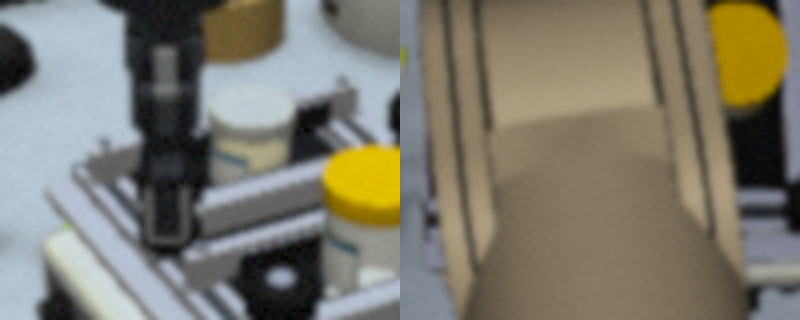

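The finger straddles the left front knob (scene half, 165,215) and is clear of the jar; the top view is hidden by the arm. Closing.

Call:
step_arm(
  moves=[
    [0.7,0,0,0,0,0,0],
    [0.8,0,0,0,0,0,0],
    [0.8,0,0,0,0,0,0],
    [0.8,0,0,0,0,0,0],
    [0.8,0,0,0,0,0,0],
  ],
)

```text
clock: 2.9
position: [0.499, 0.0636, 0.1182]
ee_rot: [0.207, 0.978, -0.0, -0.0]
ft_force: [-5.7, -4.1, 10.1]
grip_width: 0.392
grasp_force: 68.4
```

Call:
step_arm(
  moves=[
    [0.8,0,0,1,0,0,0.1],
    [0.8,0,0,1.2,0,0,0.2],
    [0.8,0,0,1.4,0,0,0.3],
    [0.8,0,0,1.6,0,0,0.4],
    [0.8,0,0,1.8,0,0,0.5],
    [0.8,0,0,1.8,0,0,0.5],
  ],
)

```text
clock: 3.5
position: [0.4987, 0.063, 0.1191]
ee_rot: [-0.043, 0.999, -0.001, -0.001]
ft_force: [-2.4, -5.4, 1.3]
grip_width: 0.387
grasp_force: 69.6
```

```bash
python3 -c "
from h import *
o=manip.get_obs();print(o['torque'],o['ft_force'],o['joint_pos'])"
```

```text
[-0.8965967   0.51928684  0.08991145] [-2.4311116  -5.37784188  1.3302158 ] [-0.52588549  0.16075155  0.33652095  1.93164996 -0.0594535   1.06015703
  1.49291087]
```

Call:
step_arm(
  moves=[
    [0.8,0,0,0.2,0,0,0.1],
    [0.8,0,0,0.4,0,0,0.2],
    [0.8,0,0,0.6,0,0,0.3],
    [0.8,0,0,0.8,0,0,0.4],
    [0.8,0,0,0.8,0,0,0.5],
  ],
)

```text
clock: 4.0
position: [0.4989, 0.0624, 0.1199]
ee_rot: [-0.289, 0.957, -0.001, -0.001]
ft_force: [-0.8, -7.3, 1.4]
grip_width: 0.386
grasp_force: 69.5
```

```bash
python3 -c "
from h import *
o=manip.get_obs();print(o['torque'],o['ft_force'],o['joint_pos'][6])"
```

```text
[-1.41938498  0.2721902  -0.1738164 ] [-0.76706445 -7.33748833  1.37519476] 1.9857447735304536
```

Call:
step_arm(
  moves=[
    [0.3,0,0,0,0,0,0],
    [0.3,0,0,0,0,0,0],
    [0.3,0,0,0,0,0,0],
    [0.3,0,0,40,0,0,0],
    [0.3,0,0,70,0,0,0],
    [0.3,40,0,70,0,0,-0.14],
    [0.3,80,1,70,0,0,-0.28],
    [0.3,120,2,70,0,0,-0.42],
    [0.3,152,2.5,70,0,0,-0.56],
    [0.3,152,2.5,70,0,0,-0.7],
  ],
)

```text
clock: 5.0
position: [0.6536, 0.0674, 0.1885]
ee_rot: [0.061, 0.998, -0.001, -0.0]
ft_force: [-1.0, -0.2, -0.7]
grip_width: 0.703
grasp_force: 0.0
```

Call:
step_arm(
  moves=[
    [0.3,0,0,0,0,0,-0.14],
    [0.3,0,0,0,0,0,-0.28],
    [0.3,0,0,0,0,0,-0.3],
    [0.3,0,0,0,0,0,-0.3],
  ],
)

```text
clock: 5.4
position: [0.6511, 0.0673, 0.1899]
ee_rot: [0.205, 0.979, 0.0, -0.0]
ft_force: [-0.3, -0.1, -0.0]
grip_width: 0.699
grasp_force: 0.0
```

Run:
```python
from h import *
for n in("scene","top"):
    im,K,R,t=cam(n); np.savez(f"{n}2.npz",im=im,K=K,R=R,t=t)
    u,v=proj((.57,.064,.14),K,R,t).astype(int); im2=im[v-40:v+40,u-50:u+50]
    globals()[n]=cv2.resize(im2,(400,320),interpolation=cv2.INTER_CUBIC)
cv2.imwrite("pics/p2.png",np.hstack([scene,top]))
print(manip.get_obs()["joint_pos"])
```

```text
[-0.51162108  0.44262911  0.46252822  1.45400564 -0.20035996  1.29167236
  1.12563005]
```

View pics/p2.png

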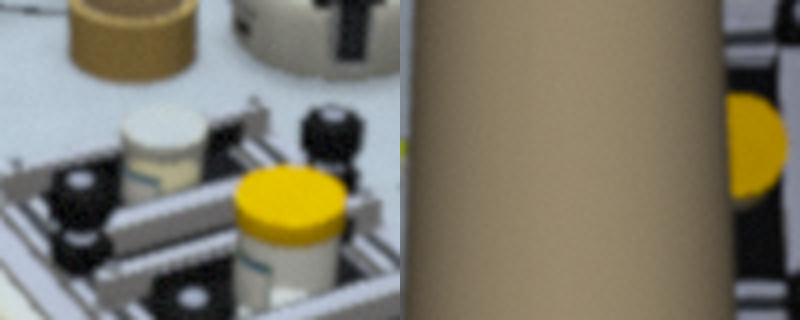

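Picture: the front knob (80,190) stands free and the gripper hovers over the rear knob (330,130). Descending on it.

Call:
step_arm(
  moves=[
    [0.3,0,0,-30,0,0,0],
    [0.3,0,0,-50,0,0,0],
    [0.3,0,0,-60,0,0,0],
    [0.3,0,0,-67,0,0,0],
    [0.3,0,0,-71,0,0,0],
    [0.3,0,0,-71,0,0,0],
    [0.7,0,0,-71,0,0,0],
    [0.8,0,0,-71,0,0,0],
    [0.8,0,0,-71,0,0,0],
    [0.8,0,0,-71,0,0,0],
  ],
)

```text
clock: 6.5
position: [0.6522, 0.0677, 0.1205]
ee_rot: [0.206, 0.979, 0.001, 0.001]
ft_force: [-0.4, 2.0, 6.2]
grip_width: 0.388
grasp_force: 69.1
```

Run:
```python
from h import *
for k in (0,2):
    S=np.load(f"scene{k}.npz"); g=S["im"].astype(float).mean(2)[166:179,233:247]
    w=cv2.resize(g,None,fx=8,fy=8,interpolation=cv2.INTER_CUBIC); n,l,s,c=cv2.connectedComponentsWithStats((w>95).astype(np.uint8)); print(k,[(s[i][4],c[i].round(1)/8) for i in range(1,n) if s[i][4]>200])
o=manip.get_obs();print(o['torque'],o['ft_force'],o['joint_pos'][6])
```

```text
0 [(np.int32(1364), array([4.275 , 1.0375])), (np.int32(1217), array([7.25, 6.6 ]))]
2 [(np.int32(1407), array([4.3125, 1.0625])), (np.int32(1250), array([7.075, 5.9  ]))]
[ 0.43594779 -0.117768   -0.00606288] [-0.40803223  2.0275028   6.24656911] 1.1418001459141993
```

Front knob's cap rose 0.7 px (≈1.5 mm), so it backed off about 1 rad. Now the rear one.

Call:
step_arm(
  moves=[
    [0.8,0,0,0.2,0,0,0.1],
    [0.8,0,0,0.4,0,0,0.2],
    [0.8,0,0,0.5,0,0,0.3],
    [0.8,0,0,0.7,0,0,0.4],
    [0.8,0,0,0.9,0,0,0.5],
    [0.8,0,0,1.0,0,0,0.6],
    [0.8,0,0,1.2,0,0,0.7],
    [0.8,0,0,1.4,0,0,0.8],
    [0.8,0,0,1.5,0,0,0.9],
    [0.8,0,0,1.6,0,0,1.0],
  ],
)

```text
clock: 7.5
position: [0.6523, 0.0678, 0.1219]
ee_rot: [-0.29, 0.957, 0.0, 0.002]
ft_force: [1.0, 2.9, 3.8]
grip_width: 0.386
grasp_force: 69.1
```

Call:
step_arm(
  moves=[
    [0.8,0,0,0,0,0,0],
    [0.8,0,0,0,0,0,0],
  ],
)

```text
clock: 7.7
position: [0.6523, 0.0677, 0.1218]
ee_rot: [-0.287, 0.958, 0.0, 0.002]
ft_force: [3.1, 4.2, 5.8]
grip_width: 0.388
grasp_force: 69.4
```

Run:
```python
from h import *
o=manip.get_obs();print(o['torque'],o['ft_force'],o['joint_pos'][6])
```

```text
[ 0.7005017  -0.7355064   0.25932269] [3.08454759 4.18509935 5.81480301] 2.0685597384037777
```

Call:
step_arm(
  moves=[
    [0.8,0,1,0,0,0,0],
    [0.8,-0.1,2,0,0,0,0],
    [0.8,-0.1,3,0,0,0,0],
    [0.8,-0.1,4,0,0,0,0],
    [0.8,-0.2,5,0,0,0,0],
  ],
)

```text
clock: 8.2
position: [0.6523, 0.0692, 0.1218]
ee_rot: [-0.285, 0.958, -0.002, 0.001]
ft_force: [3.3, -5.7, 6.0]
grip_width: 0.388
grasp_force: 69.4
```

Call:
step_arm(
  moves=[
    [0.8,0,0.5,0,0,0,0],
    [0.8,0,1,0,0,0,0],
  ],
)

```text
clock: 8.4
position: [0.6522, 0.0702, 0.1218]
ee_rot: [-0.285, 0.958, -0.002, 0.001]
ft_force: [3.3, -4.8, 6.0]
grip_width: 0.385
grasp_force: 69.5
```

Call:
step_arm(
  moves=[
    [0.8,0,0.5,0,0,0,0],
    [0.8,0,1,0,0,0,0],
  ],
)

```text
clock: 8.6
position: [0.6522, 0.0712, 0.1217]
ee_rot: [-0.285, 0.958, -0.002, 0.001]
ft_force: [3.1, -5.5, 6.7]
grip_width: 0.383
grasp_force: 69.5
```

Call:
step_arm(
  moves=[
    [0.8,0,0.5,0,0,0,0],
    [0.8,0,1,0,0,0,0],
  ],
)

```text
clock: 8.8
position: [0.6522, 0.0722, 0.1218]
ee_rot: [-0.285, 0.958, -0.002, 0.001]
ft_force: [3.4, -6.0, 6.7]
grip_width: 0.39
grasp_force: 69.5
```

Call:
step_arm(
  moves=[
    [0.8,0,0.5,0,0,0,0],
    [0.8,0,1,0,0,0,0],
    [0.8,-0.1,1.5,0,0,0,0],
    [0.8,-0.1,2,0,0,0,0],
  ],
)

```text
clock: 9.2
position: [0.6521, 0.0738, 0.1217]
ee_rot: [-0.285, 0.958, -0.002, 0.001]
ft_force: [1.9, -5.8, 5.8]
grip_width: 0.388
grasp_force: 69.5
```

Call:
step_arm(
  moves=[
    [0.8,0,0.5,0,0,0,0],
    [0.8,0,1,0,0,0,0],
  ],
)

```text
clock: 9.4
position: [0.6521, 0.0748, 0.1218]
ee_rot: [-0.285, 0.958, -0.002, 0.001]
ft_force: [2.3, -6.2, 7.3]
grip_width: 0.386
grasp_force: 69.5
```

Call:
step_arm(
  moves=[
    [0.8,0,0.5,0,0,0,0],
    [0.8,0,1,0,0,0,0],
  ],
)

```text
clock: 9.6
position: [0.652, 0.0758, 0.1218]
ee_rot: [-0.285, 0.958, -0.002, 0.001]
ft_force: [2.1, -5.4, 7.3]
grip_width: 0.387
grasp_force: 69.5
```

Call:
step_arm(
  moves=[
    [0.8,0,0.5,0,0,0,0],
    [0.8,0,1,0,0,0,0],
  ],
)

```text
clock: 9.8
position: [0.652, 0.0767, 0.1217]
ee_rot: [-0.285, 0.958, -0.002, 0.001]
ft_force: [2.2, -5.9, 6.1]
grip_width: 0.384
grasp_force: 69.5
```

Call:
step_arm(
  moves=[
    [0.8,0,0.5,0,0,0,0],
    [0.8,0,0.5,0,0,0,0],
  ],
)

```text
clock: 10.0
position: [0.652, 0.0771, 0.1218]
ee_rot: [-0.285, 0.958, -0.002, 0.001]
ft_force: [2.5, -6.5, 6.7]
grip_width: 0.388
grasp_force: 69.5
```

Call:
step_arm(
  moves=[
    [0.8,0,0.5,0,0,0,0],
    [0.8,0,0.5,0,0,0,0],
  ],
)

```text
clock: 10.2
position: [0.652, 0.0773, 0.1217]
ee_rot: [-0.285, 0.958, -0.002, 0.001]
ft_force: [2.8, -7.2, 7.0]
grip_width: 0.386
grasp_force: 69.5
```

Call:
step_arm(
  moves=[
    [0.8,0,0.5,0,0,0,0],
    [0.8,0,0.5,0,0,0,0],
  ],
)

```text
clock: 10.4
position: [0.652, 0.0776, 0.1217]
ee_rot: [-0.285, 0.959, -0.002, 0.001]
ft_force: [1.4, -7.5, 7.5]
grip_width: 0.387
grasp_force: 69.5
```

Call:
step_arm(
  moves=[
    [0.8,0,0.5,0,0,0,0],
    [0.8,0,0.5,0,0,0,0],
  ],
)

```text
clock: 10.6
position: [0.652, 0.0778, 0.1217]
ee_rot: [-0.285, 0.959, -0.002, 0.001]
ft_force: [1.8, -8.1, 8.1]
grip_width: 0.388
grasp_force: 69.5
```

Call:
step_arm(
  moves=[
    [0.8,0,0.5,0,0,0,0],
    [0.8,0,1,0,0,0,0],
    [0.8,0,1.5,0,0,0,0],
    [0.8,0,2,0,0,0,0],
    [0.8,0,2,0,0,0,0],
    [0.8,0,2,0,0,0,0],
  ],
)

```text
clock: 11.2
position: [0.652, 0.0789, 0.1217]
ee_rot: [-0.285, 0.959, -0.003, 0.0]
ft_force: [1.2, -10.3, 7.9]
grip_width: 0.386
grasp_force: 69.6
```

Run:
```python
from h import *
o=manip.get_obs();print(o['torque'],o['ft_force'],o['joint_pos'][6],o['position'])
im,K,R,t=cam("scene"); np.savez("scene3.npz",im=im,K=K,R=R,t=t)
cv2.imwrite("pics/p3.png",cv2.resize(im[145:235,220:340],(800,600),interpolation=cv2.INTER_CUBIC))
```

```text
[-2.39412801 -0.46487655  0.17354923] [  1.19766907 -10.33221798   7.90753673] 2.0411073309596106 [0.65199436 0.07889451 0.12171241]
```

View pics/p3.png

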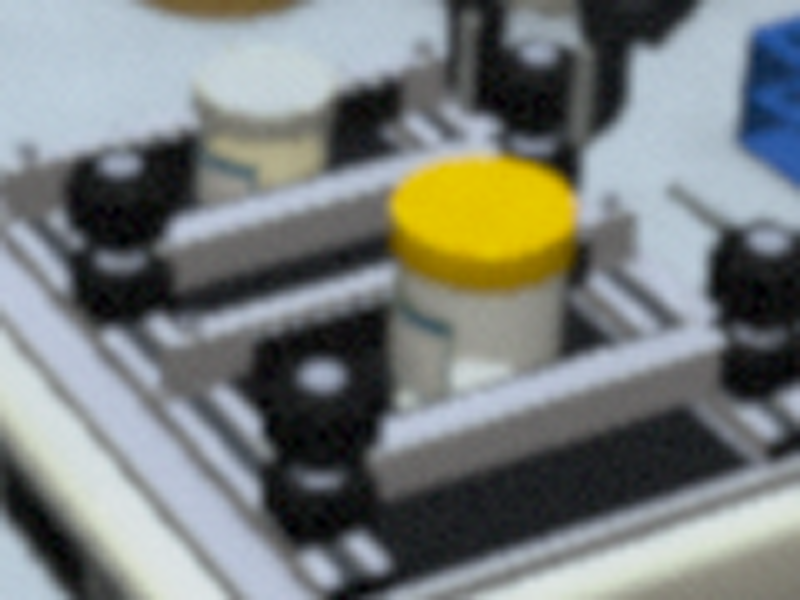

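The bar has moved up and stands against the slim jar (260,130), which is on its stop with the bar upright; the right bay is unchanged. Screwing the rear knob home while holding the bar.

Call:
step_arm(
  moves=[
    [0.8,0,0,-0.2,0,0,-0.1],
    [0.8,0,0,-0.3,0,0,-0.2],
    [0.8,0,0,-0.5,0,0,-0.3],
    [0.8,0,0,-0.6,0,0,-0.4],
    [0.8,0,0,-0.8,0,0,-0.5],
  ],
)

```text
clock: 11.75
position: [0.6519, 0.0788, 0.1209]
ee_rot: [-0.036, 0.999, -0.003, 0.001]
ft_force: [2.3, -10.8, 7.2]
grip_width: 0.388
grasp_force: 69.7
```

Call:
step_arm(
  moves=[
    [0.8,0,0,-0.2,0,0,-0.1],
    [0.8,0,0,-0.3,0,0,-0.2],
    [0.8,0,0,-0.5,0,0,-0.3],
    [0.8,0,0,-0.6,0,0,-0.4],
    [0.8,0,0,-0.8,0,0,-0.5],
  ],
)

```text
clock: 12.25
position: [0.6518, 0.0789, 0.1204]
ee_rot: [0.212, 0.977, -0.002, 0.002]
ft_force: [0.4, -9.8, 11.0]
grip_width: 0.383
grasp_force: 70.0
```

Run:
```python
from h import *
o=manip.get_obs();print(o['torque'],o['ft_force'],o['joint_pos'][6],o['position'],2*np.arctan2(o['ee_rot'][1],o['ee_rot'][0])-np.pi/2)
```

```text
[-2.5185435   0.07514702  0.15979893] [ 0.3915916  -9.7591533  10.98809337] 1.107462963153721 [0.65179556 0.0788519  0.12040024] 1.1438285924513996
```

Call:
step_arm(
  moves=[
    [0.8,0,0,0,0,0,-0.05],
    [0.8,0,0,0,0,0,-0.1],
    [0.8,0,0,0,0,0,-0.15],
    [0.8,0,0,0,0,0,-0.2],
    [0.8,0,0,0,0,0,-0.25],
    [0.8,0,0,0,0,0,-0.25],
  ],
)

```text
clock: 12.85
position: [0.6515, 0.0797, 0.1202]
ee_rot: [0.33, 0.944, -0.002, 0.001]
ft_force: [-1.7, -8.9, 9.5]
grip_width: 0.386
grasp_force: 70.5
```

Run:
```python
from h import *
o=manip.get_obs();print(o['torque'],o['ft_force'],o['joint_pos'][6],o['position'],2*np.arctan2(o['ee_rot'][1],o['ee_rot'][0])-np.pi/2)
```

```text
[-1.79122797  0.15141851  0.5885379 ] [-1.65565803 -8.91978267  9.45209666] 0.8791889686740801 [0.65147071 0.07970305 0.12017029] 0.8974060947190119
```

Call:
step_arm(
  moves=[
    [0.8,0,0,0,0,0,-0.05],
    [0.8,0,0,0,0,0,-0.1],
    [0.8,0,0,0,0,0,-0.1],
  ],
  grip_force=90,
)

```text
clock: 13.15
position: [0.6494, 0.0815, 0.1202]
ee_rot: [0.377, 0.926, -0.002, -0.001]
ft_force: [-12.2, -5.2, 17.9]
grip_width: 0.379
grasp_force: 89.1
```

Run:
```python
from h import *
o=manip.get_obs();print(o['torque'],o['ft_force'],o['joint_pos'][6],o['position'],2*np.arctan2(o['ee_rot'][1],o['ee_rot'][0])-np.pi/2)
```

```text
[-1.05231841  2.76387916 -0.27912969] [-12.24213519  -5.17225766  17.86242836] 0.7864603837063165 [0.64939428 0.08145902 0.12015904] 0.7980380540139178
```

Call:
step_arm(
  moves=[
    [0.3,0,0,0,0,0,0],
    [0.3,0,0,0,0,0,0],
    [0.3,0,0,0,0,0,0],
    [0.3,0,0,40,0,0,0],
    [0.3,0,0,70,0,0,0],
    [0.3,0,0,90,0,0,0],
    [0.3,0,0,90,0,0,0],
  ],
)

```text
clock: 13.85
position: [0.6523, 0.084, 0.2122]
ee_rot: [0.374, 0.927, 0.001, 0.002]
ft_force: [0.3, 0.1, 0.3]
grip_width: 0.701
grasp_force: 0.0
```

Run:
```python
from h import *
o=manip.get_obs();print(o['ft_force'],o['position'],2*np.arctan2(o['ee_rot'][1],o['ee_rot'][0])-np.pi/2)
im,K,R,t=cam("scene"); np.savez("scene4.npz",im=im,K=K,R=R,t=t)
def disc(im,u,v,ch=95):
    g=im.astype(float).mean(2)[v-6:v+7,u-7:u+8]
    w=cv2.resize(g,None,fx=8,fy=8,interpolation=cv2.INTER_CUBIC); n,l,s,c=cv2.connectedComponentsWithStats((w>ch).astype(np.uint8))
    return [(s[i][4],(c[i]/8+(u-7,v-6)).round(2)) for i in range(1,n) if s[i][4]>200 and np.hypot(*(c[i]/8-(7,6)))<5]
for k in(0,2,3,4):
    J=np.load(f"scene{k}.npz")["im"]
    print(k,"LF",disc(J,240 if k<3 else 238,172-(k>2)*2),"LR",disc(J,304 if k<3 else 301,154-(k>2)),"RR",disc(J,335,179),"RF",disc(J,268,201))
for y,z in((0,0),(.0111,0),(.0111,.0016)):
    print(proj((.4992-.036*y,.064+y,.146+z),K,R,t),proj((.651-.036*y,.0695+y,.146+z),K,R,t))
```

```text
[0.28818169 0.07461451 0.3308667 ] [0.65227691 0.08395061 0.21217953] 0.8041310688909071
0 LF [(np.int32(1217), array([240.25, 172.59]))] LR [(np.int32(8179), array([304.94, 152.35]))] RR [(np.int32(7898), array([335.84, 177.2 ]))] RF [(np.int32(1587), array([268.28, 201.42]))]
2 LF [(np.int32(1250), array([240.07, 171.89]))] LR [(np.int32(8231), array([304.95, 152.4 ]))] RR [(np.int32(7949), array([335.85, 177.22]))] RF [(np.int32(1632), array([268.29, 201.41]))]
3 LF [(np.int32(4636), array([237.44, 166.83]))] LR [(np.int32(4663), array([301.59, 150.36]))] RR [(np.int32(7980), array([335.83, 177.24]))] RF [(np.int32(1657), array([268.28, 201.41]))]
4 LF [(np.int32(4636), array([237.49, 166.85]))] LR [(np.int32(7169), array([301.99, 150.89]))] RR [(np.int32(7922), array([335.84, 177.21]))] RF [(np.int32(1624), array([268.26, 201.41]))]
[239.07169598 172.27502023] [302.22931977 155.3642124 ]
[236.62389374 169.73569834] [299.4200533  153.11547272]
[236.61552081 169.06239652] [299.46842181 152.46816796]
```

Call:
step_arm(
  moves=[
    [0.3,-20,-1,0,0,0,0.14],
    [0.3,-40,-3,0,0,0,0.28],
    [0.3,-60,-4,0,0,0,0.42],
    [0.3,-80,-5,0,0,0,0.56],
    [0.3,-100,-7,0,0,0,0.7],
    [0.3,-120,-8,0,0,0,0.84],
    [0.3,-140,-9,0,0,0,0.98],
    [0.3,-153,-10.5,0,0,0,1.12],
    [0.3,-153,-10.5,0,0,0,1.26],
    [0.3,-153,-10.5,0,0,0,1.35],
  ],
)

```text
clock: 14.9
position: [0.4969, 0.0735, 0.2079]
ee_rot: [-0.291, 0.957, 0.0, -0.001]
ft_force: [-0.2, -0.3, 0.3]
grip_width: 0.702
grasp_force: 0.0
```

Call:
step_arm(
  moves=[
    [0.3,0,0,0,0,0,0],
    [0.3,0,0,-40,0,0,0],
    [0.3,0,0,-65,0,0,0],
    [0.3,0,0,-80,0,0,0],
    [0.3,0,0,-88,0,0,0],
    [0.3,0,0,-92,0,0,0],
    [0.3,0,0,-92,0,0,0],
  ],
)

```text
clock: 15.6
position: [0.4978, 0.0734, 0.1168]
ee_rot: [-0.287, 0.958, -0.0, -0.0]
ft_force: [-0.9, -1.2, 1.1]
grip_width: 0.699
grasp_force: 0.0
```

Call:
step_arm(
  moves=[
    [0.7,0,0,0,0,0,0],
    [0.8,0,0,0,0,0,0],
    [0.8,0,0,0,0,0,0],
    [0.8,0,0,0,0,0,0],
    [0.8,0,0,0,0,0,0],
  ],
  grip_force=80,
)

```text
clock: 16.1
position: [0.4991, 0.0729, 0.1184]
ee_rot: [-0.287, 0.958, -0.0, 0.001]
ft_force: [0.6, -3.5, 5.3]
grip_width: 0.385
grasp_force: 78.7
```

Call:
step_arm(
  moves=[
    [0.8,0,0,0.5,0,0,-0.1],
    [0.8,0,0,0.5,0,0,-0.2],
    [0.8,0,0,0.5,0,0,-0.3],
    [0.8,0,0,0.5,0,0,-0.4],
    [0.8,0,0,0.5,0,0,-0.5],
    [0.8,0,0,0.5,0,0,-0.6],
    [0.8,0,0,0.5,0,0,-0.7],
    [0.8,0,0,0.5,0,0,-0.8],
    [0.8,0,0,0.5,0,0,-0.9],
  ],
)

```text
clock: 17.0
position: [0.4989, 0.0736, 0.1178]
ee_rot: [0.159, 0.987, 0.0, 0.001]
ft_force: [7.0, 0.1, -10.4]
grip_width: 0.383
grasp_force: 80.1
```

```bash
cat > st.py <<'E'
from h import *
o=manip.get_obs();print(o['torque'].round(2),o['ft_force'].round(1),o['joint_pos'][6],o['position'].round(4),2*np.arctan2(o['ee_rot'][1],o['ee_rot'][0])-np.pi/2)
E
python3 st.py
```

```text
[ 0.38 -1.56  0.22] [  7.    0.1 -10.4] 1.0894910884530613 [0.4989 0.0736 0.1178] 1.2509404584925807
```

Call:
step_arm(
  moves=[
    [0.8,0,0,0,0,0,-0.05],
    [0.8,0,0,0,0,0,-0.1],
    [0.8,0,0,0,0,0,-0.15],
    [0.8,0,0,0,0,0,-0.15],
  ],
)

```text
clock: 17.4
position: [0.499, 0.0737, 0.1176]
ee_rot: [0.232, 0.973, 0.001, 0.001]
ft_force: [7.9, 1.4, -11.9]
grip_width: 0.388
grasp_force: 80.3
```

```bash
python3 st.py
```

```text
[ 0.4  -1.78  0.05] [  7.9   1.4 -11.9] 0.9443179824759422 [0.499  0.0737 0.1176] 1.1032609179504091
```

Call:
step_arm(
  moves=[
    [0.8,0,0,-0.3,0,0,-0.05],
    [0.8,0,0,-0.5,0,0,-0.1],
    [0.8,0,0,-0.5,0,0,-0.1],
  ],
)

```text
clock: 17.7
position: [0.4991, 0.0739, 0.1174]
ee_rot: [0.278, 0.96, 0.0, 0.002]
ft_force: [5.7, -0.4, -8.2]
grip_width: 0.383
grasp_force: 80.6
```

```bash
python3 st.py
```

```text
[ 0.16 -1.55  1.75] [ 5.7 -0.4 -8.2] 0.8482267208277533 [0.4991 0.0739 0.1174] 1.006393716078739
```

Call:
step_arm(
  moves=[
    [0.8,0,0,0,0,0,-0.05],
    [0.8,0,0,0,0,0,-0.1],
    [0.8,0,0,0,0,0,-0.1],
  ],
)

```text
clock: 18.0
position: [0.4978, 0.0745, 0.1174]
ee_rot: [0.326, 0.946, 0.0, 0.0]
ft_force: [-1.0, 2.5, 2.5]
grip_width: 0.386
grasp_force: 80.9
```

```bash
python3 st.py
```

```text
[0.56 0.46 1.71] [-1.   2.5  2.5] 0.7507605897093469 [0.4978 0.0745 0.1174] 0.9075591930709779
```

Call:
step_arm(
  moves=[
    [0.3,0,0,0,0,0,0],
    [0.3,0,0,0,0,0,0],
    [0.3,0,0,0,0,0,0],
    [0.3,0,0,40,0,0,0],
    [0.3,0,0,70,0,0,0],
    [0.3,40,1.5,70,0,0,0.12],
    [0.3,80,3,70,0,0,0.24],
    [0.3,120,4.5,70,0,0,0.36],
    [0.3,152,5.5,70,0,0,0.4],
    [0.3,152,5.5,70,0,0,0.4],
  ],
)

```text
clock: 19.0
position: [0.6523, 0.0783, 0.1854]
ee_rot: [0.132, 0.991, -0.001, -0.0]
ft_force: [-0.8, 0.8, -0.3]
grip_width: 0.698
grasp_force: 0.0
```

Call:
step_arm(
  moves=[
    [0.3,0,0,0,0,0,0],
    [0.3,0,0,0,0,0,0],
  ],
)

```text
clock: 19.2
position: [0.6492, 0.0786, 0.187]
ee_rot: [0.133, 0.991, 0.0, -0.0]
ft_force: [1.1, -1.0, 0.0]
grip_width: 0.702
grasp_force: 0.0
```

```bash
python3 st.py
python3 - <<'E'
from h import *
im,K,R,t=cam("scene"); np.savez("scene5.npz",im=im,K=K,R=R,t=t)
J0=np.load("scene0.npz")["im"]
def up(a): return cv2.resize(a,None,fx=8,fy=8,interpolation=cv2.INTER_CUBIC)
for n,(u,v),(du,dv) in(("LF",(240,173),(-2.4,-2.5)),("LR",(303,155),(-2.8,-2.2)),("RF",(268,202),(0,0)),("RR",(335,181),(0,0))):
    T=up(J0[v-5:v+8,u-6:u+7])[8:-8,8:-8]
    for k in(3,4,5):
        W=up(np.load(f"scene{k}.npz")["im"][v-12:v+13,u-12:u+13]); r=cv2.matchTemplate(W,T,cv2.TM_CCOEFF_NORMED); _,m,_,l=cv2.minMaxLoc(r)
        print(n,k,(l[0]/8-7,l[1]/8-8),round(m,3))
E
```

```text
[-0.02  0.03 -0.04] [ 1.1 -1.   0. ] 1.2612378934940198 [0.6492 0.0786 0.187 ] 1.3040562494033248
LF 3 (-2.0, -2.375) 0.733
LF 4 (-1.875, -2.375) 0.762
LF 5 (-2.0, -1.75) 0.831
LR 3 (-2.5, -2.5) 0.959
LR 4 (-2.75, -2.0) 0.995
LR 5 (-2.625, -2.0) 0.996
RF 3 (0.0, 0.0) 0.997
RF 4 (0.0, 0.0) 0.997
RF 5 (0.0, 0.0) 0.997
RR 3 (0.0, 0.0) 0.998
RR 4 (0.0, 0.0) 0.998
RR 5 (0.0, 0.0) 0.998
```

Call:
step_arm(
  moves=[
    [0.3,2,0.3,-30,0,0,0],
    [0.3,2,0.3,-50,0,0,0],
    [0.3,2,0.3,-60,0,0,0],
    [0.3,2,0.3,-67.5,0,0,0],
    [0.3,2,0.3,-67.5,0,0,0],
    [0.7,2,0.3,-67.5,0,0,0],
    [0.8,2,0.3,-67.5,0,0,0],
    [0.8,2,0.3,-67.5,0,0,0],
    [0.8,2,0.3,-67.5,0,0,0],
    [0.8,2,0.3,-67.5,0,0,0],
  ],
)

```text
clock: 20.25
position: [0.6523, 0.0783, 0.1212]
ee_rot: [0.133, 0.991, 0.0, 0.001]
ft_force: [-2.9, -2.1, 7.6]
grip_width: 0.386
grasp_force: 78.7
```

Call:
step_arm(
  moves=[
    [0.8,0,0,0,0,0,-0.05],
    [0.8,0,0,0,0,0,-0.1],
    [0.8,0,0,0,0,0,-0.1],
  ],
)

```text
clock: 20.55
position: [0.6523, 0.0783, 0.1211]
ee_rot: [0.183, 0.983, -0.0, 0.001]
ft_force: [-3.3, -2.6, 7.1]
grip_width: 0.382
grasp_force: 78.8
```

```bash
python3 st.py
```

```text
[-0.66  0.8   0.56] [-3.3 -2.6  7.1] 1.1877856564323293 [0.6523 0.0783 0.1211] 1.203339772759366
```

Call:
step_arm(
  moves=[
    [0.8,0,0,0,0,0,-0.05],
    [0.8,0,0,0,0,0,-0.1],
    [0.8,0,0,0,0,0,-0.1],
  ],
)

```text
clock: 20.85
position: [0.6536, 0.0775, 0.1212]
ee_rot: [0.232, 0.973, -0.0, 0.002]
ft_force: [4.4, -4.8, 1.9]
grip_width: 0.381
grasp_force: 79.9
```

```bash
python3 st.py
```

```text
[-1.11 -1.02  0.44] [ 4.4 -4.8  1.9] 1.09573542612158 [0.6536 0.0775 0.1212] 1.1030609236625533
```

Call:
step_arm(
  moves=[
    [0.8,0,0,0,0,0,-0.05],
    [0.8,0,0,0,0,0,-0.1],
    [0.8,0,0,0,0,0,-0.1],
  ],
)

```text
clock: 21.15
position: [0.6532, 0.0776, 0.1212]
ee_rot: [0.28, 0.96, -0.0, 0.002]
ft_force: [1.8, -3.6, 4.6]
grip_width: 0.38
grasp_force: 80.4
```

```bash
python3 st.py
```

```text
[-1.02 -0.3  -0.21] [ 1.8 -3.6  4.6] 1.0034391336965776 [0.6532 0.0776 0.1212] 1.0025757804368753
```

Call:
step_arm(
  moves=[
    [0.4,0,0,0,0,0,0],
    [0.4,0,0,0,0,0,0.1],
    [0.4,-1,0.5,0,0,0,0.24],
    [0.4,-1,0.5,-3,0,0,0.3],
    [0.4,-1,0.5,-3,0,0,0.3],
    [0.8,-1,0.5,-3,0,0,0.3],
    [0.8,-1,0.5,-3,0,0,0.3],
    [0.8,-1,0.5,-3,0,0,0.3],
  ],
  grip_force=100,
)

```text
clock: 21.95
position: [0.6506, 0.079, 0.1172]
ee_rot: [0.134, 0.991, -0.0, -0.0]
ft_force: [-4.2, -2.3, 6.5]
grip_width: 0.384
grasp_force: 98.5
```

Call:
step_arm(
  moves=[
    [0.8,0,0,0,0,0,-0.05],
    [0.8,0,0,0,0,0,-0.1],
    [0.8,0,0,0,0,0,-0.1],
  ],
)

```text
clock: 22.25
position: [0.6506, 0.0791, 0.1172]
ee_rot: [0.184, 0.983, -0.0, -0.0]
ft_force: [-4.8, -2.0, 6.0]
grip_width: 0.378
grasp_force: 98.6
```

```bash
python3 st.py
```

```text
[-0.49  0.9   0.26] [-4.8 -2.   6. ] 1.1856325773435108 [0.6506 0.0791 0.1172] 1.201536590637489
```

Call:
step_arm(
  moves=[
    [0.8,0,0,0,0,0,-0.05],
    [0.8,0,0,0,0,0,-0.1],
    [0.8,0,0,0,0,0,-0.1],
  ],
)

```text
clock: 22.55
position: [0.6507, 0.0792, 0.1172]
ee_rot: [0.231, 0.973, -0.001, 0.0]
ft_force: [-3.3, -3.7, 5.8]
grip_width: 0.377
grasp_force: 98.7
```

```bash
python3 st.py
```

```text
[-0.7   0.79  2.03] [-3.3 -3.7  5.8] 1.0953142122392203 [0.6507 0.0792 0.1172] 1.1044219709529983
```

Call:
step_arm(
  moves=[
    [0.3,0,0,0,0,0,0],
    [0.3,0,0,0,0,0,0],
    [0.3,0,0,0,0,0,0],
    [0.3,0,0,40,0,0,0],
    [0.3,0,0,80,0,0,0],
    [0.3,0,0,115,0,0,0],
    [0.3,-30,40,115,0,0,0],
    [0.3,-60,80,115,0,0,0],
    [0.3,-90,120,115,0,0,0],
    [0.3,-120,160,115,0,0,0],
  ],
)

```text
clock: 23.55
position: [0.5293, 0.2413, 0.2316]
ee_rot: [0.231, 0.973, 0.0, -0.0]
ft_force: [1.0, 1.0, 0.5]
grip_width: 0.7
grasp_force: 0.0
```

Call:
step_arm(
  moves=[
    [0.3,-30,40,0,0,0,0],
    [0.3,-60,80,0,0,0,0],
    [0.3,-90,120,0,0,0,0],
    [0.3,-120,160,0,0,0,0],
    [0.3,-150,200,0,0,0,0],
    [0.3,-150,200,0,0,0,0],
    [0.3,-150,200,0,0,0,0],
  ],
)

```text
clock: 24.25
position: [0.3798, 0.4406, 0.2312]
ee_rot: [0.23, 0.973, -0.0, -0.0]
ft_force: [0.5, -0.3, -0.3]
grip_width: 0.702
grasp_force: 0.0
```

Run:
```python
from h import *
im,K,R,t=cam("scene"); np.savez("scene6.npz",im=im); a=cv2.resize(im[145:265,200:360],(427,320),interpolation=cv2.INTER_CUBIC)
im2,*_=cam("top"); b=cv2.resize(im2[115:227,200:326],(360,320),interpolation=cv2.INTER_CUBIC)
cv2.imwrite("pics/p4.png",np.hstack([a,b]))
J0=np.load("scene0.npz")["im"]
def up(a): return cv2.resize(a,None,fx=8,fy=8,interpolation=cv2.INTER_CUBIC)
for n,(u,v) in(("LF",(240,173)),("LR",(303,155)),("RF",(268,202)),("RR",(335,181)),("slim",(261,158)),("wide",(291,178))):
    T=up(J0[v-5:v+8,u-6:u+7])[8:-8,8:-8]
    W=up(im[v-12:v+13,u-12:u+13]); r=cv2.matchTemplate(W,T,cv2.TM_CCOEFF_NORMED); _,m,_,l=cv2.minMaxLoc(r)
    print(n,(l[0]/8-7,l[1]/8-8),round(m,3))
```

```text
LF (-2.125, -1.875) 0.818
LR (-2.625, -2.0) 0.996
RF (0.0, 0.0) 0.997
RR (0.0, 0.0) 0.998
slim (-1.25, -1.625) 0.99
wide (-0.125, 0.0) 0.997
```

View pics/p4.png

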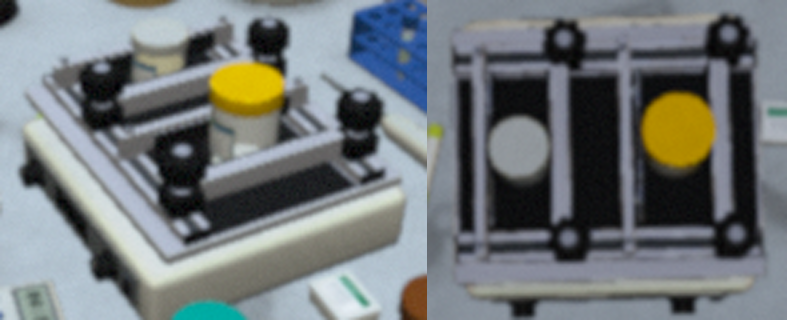

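The final view shows the slim jar (518,148) pressed between bar and stop, both left knobs down, and the right bay unmoved (0.1 px or less). Handing in.

```bash
python3 -c "
from workcell import manip
print(manip.hand_in())"
```

```text
the job is handed in; nothing more can be done
None
```

The slim jar in the left bay is now clamped with its stop pushed in about 2 mm (roughly 5 N), both left knobs are screwed home onto their end stops, the right jar and clamp did not move, and the job was handed in at about 24 s of the 61 s allowed (no verdict was returned).

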